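Unload the clip rack of filter cartridges

TASK

Wind the handwheel three full turns anticlockwise so that the red keeper bar moves clear of the cartridges, roll every filter cartridge sideways out of its spring clips, past the brass leaves, without forcing it against the hooks, and lay it in the blue tray. When all lie in the tray, wind the handwheel back three turns so that the keeper is closed and the wheel's red line stands as at the start. Do not knock over or shift the flask, beaker and dish around.

Things in the scene. Friction and masses are not known exactly. Their poses are not given: they have to be found in the camera images.
- rack: Grey clip rack fixed to the bench, base plate 200 x 325 mm, 12 mm thick. Origin on the bench surface under it, z up. Three stations side by side, each for one cartridge lying along the rack's x. A blue gearbox (104 x 100 mm, 66 mm high) carrying the handwheel stands at x = 0, y = -225 mm; steel rails for the keeper, 37 mm high, run along x at y = +150 and -145 mm.
- station_1 (a point): Middle of the station at rack y = +86 mm: where the middle of a seated cartridge's axis lies, 52 mm above the bench. Each station has two clips, at x = -42 and +42 mm from it, 12 mm wide; between them 72 mm of the barrel is free. In a clip the barrel lies on a seat, with a fixed wall on its +y side and a rigid hook over it, top 71 mm above the bench, reaching 3 mm past the axis to -y.
- station_2 (a point): The same for the station at rack y = +10 mm. On the -y side of each barrel stands a sprung brass leaf per clip, hinged at its foot, its bead 6 mm above the axis. A cartridge leaves by moving level in the rack's -y direction 19 to 22 mm, pushing both leaves over (about 4 N rising to 10 N for both together), then straight up; let go under way, it is pushed back.
- station_3 (a point): The same for the station at rack y = -66 mm.
- wheel (a joint): Angle of the handwheel on the gearbox, rad, vertical axis, positive anticlockwise from above. 0 at the start (keeper closed), 18.85 (three turns) with the keeper open; it can run from -0.8 to 19.9 and stays where it is left. It drives the keeper 30 mm along the rack's +x per turn. Turning takes about 0.06 N m (2 N at the knob).
- wheel_axis (a point): Fixed point on the wheel's vertical axis at knob height, 109 mm above the bench.
- knob_grip (a point): Grip point of the wheel's upright black crank knob (20 mm thick, from 84 to 124 mm above the bench, freely spinning on its pin), 42 mm from the wheel's axis, 109 mm above the bench; the wheel's rim, radius 57 mm, is below it at 83 mm. At wheel angle 0 the knob and the red line lie on the rack's -x side of the axis.
- keeper_mid (a point): Middle of the top face of the red keeper bar, 90 mm above the bench; bar 24 mm wide (x), 303 mm long (y), 12 mm thick, across all the stations. At rack x = 0 when closed it covers the middle of the cartridges, at x = 90 mm when open it is clear of them.
- cartridge_1: Filter cartridge with orange hexagonal end caps, 140 mm long, about 70 g: white round barrel 24 mm in diameter, caps 18 mm long and 28 mm across flats (so it does not roll far). Origin at its middle on the axis, x along its axis. May be absent.
- cartridge_2: As cartridge_1, with green end caps. May be absent.
- cartridge_3: As cartridge_1, with yellow end caps. May be absent.
- tray: Loose blue open tray, 172 mm along its x, 212 mm along its y, 32 mm high, walls and floor 5 mm, 0.6 kg. Origin under its centre, on the bench; z up.
- flask: Conical glass flask, 63 mm wide, 105 mm high, standing; origin under its centre. Leave alone.
- beaker: Glass beaker, 74 mm wide, 90 mm high, standing; origin under its centre. Leave alone.
- dish: White porcelain dish, 90 mm wide, 31 mm high; origin under its centre. Leave alone.
There are look-alikes about, which are no part of the job. What is shaped like the cartridge_3 but purple is not meant. Several things have the shape of the cartridge_2; the one meant has the colours described above.

How it is judged (in metres and radians):
On the way, in this order (a step that is already met when the one before it is completed fails the run):
1. the handwheel is wound three turns open (keeper clear of the cartridges) (value of joint wheel above 18.1 rad), for 0.2 s.
2. every cartridge present lies in the tray (x of cartridge_1 in the frame of tray between -0.07 and 0.07 m and y of cartridge_1 in the frame of tray between -0.096 and 0.096 m and z of cartridge_1 in the frame of tray between 0 and 0.05 m and angle between cartridge_1's own x axis and vertical between 1.37 and 1.77 rad and linear speed of each of cartridge_1, cartridge_2, cartridge_3 below 0.02 m/s and x of cartridge_2 in the frame of tray between -0.07 and 0.07 m and y of cartridge_2 in the frame of tray between -0.096 and 0.096 m and z of cartridge_2 in the frame of tray between 0 and 0.05 m and angle between cartridge_2's own x axis and vertical between 1.37 and 1.77 rad and x of cartridge_3 in the frame of tray between -0.07 and 0.07 m and y of cartridge_3 in the frame of tray between -0.096 and 0.096 m and z of cartridge_3 in the frame of tray between 0 and 0.05 m and angle between cartridge_3's own x axis and vertical between 1.37 and 1.77 rad), for 0.2 s.
At the end, for the whole second after the job is handed in: Every cartridge present lies level (within 0.2 rad) and at rest inside the tray (middle within 70 mm of the tray's middle along its x and 96 mm along its y, less than 50 mm above its underside), the tray is level, and the handwheel is back at 0 within 0.25 rad, at rest (all of step 2 and value of joint wheel between -0.25 and 0.25 rad and velocity of joint wheel between -0.05 and 0.05 rad/s and angle between tray's own z axis and vertical below 0.1 rad); the robot touches nothing.
It fails at once if a cartridge is forced against the rack with more than 80 N (contact force between any of cartridge_1, cartridge_2, cartridge_3 and rack above 80 N).
It fails at once if the flask, beaker or dish is moved more than 30 mm or tipped (distance of any of flask, beaker, dish from where it was at the start of the episode above 0.03 m or angle between any of flask, beaker, dish's own z axis and vertical above 0.4 rad).
Of cartridge_1, cartridge_2, cartridge_3 only 2 to 3 are there at a start; the rules pass over those that are not, and their reading is None.
At some moment in a run one of tray may be knocked a few centimetres aside while the robot is not near it.
Once in a run the grip may slacken for a moment while it holds something.
It also fails if it takes over 210 s, if anything falls off the work surface, if the arm or the gripper's body presses on something with over 40 N, if the wrist force passes 120 N, or if a joint passes its speed limit or range.

ROBOT

A 6-joint arm with a two-finger parallel gripper is mounted at the origin on a cart in front of the work surface, level with it; the furniture and walls round the work are solid. World frame = base frame: x ahead of the robot, y to its left, z up, the work surface at z = 0. Lengths are in mm, angles in rad, forces in N, time in s.
With the tool pointing down it reaches from about 350 to 875 mm from the base axis. Payload 4.2 kg.
Tool frame: the origin (TCP) lies at the very end of the fingers, on their centre line; the grasp point (between the pads) lies arm.grip_point_offset behind it (arm.grip_point_offset is the distance from the TCP to the grasp point, in mm); z points along the fingers, y is the line along which they close (so a half turn about z gives the same grasp; the last joint's range is limited). The gripper opens to 85 mm and grips with 20 to 120 N. Pads are 22 mm wide; open, the fingers measure 114 mm over their backs; the gripper's body (76 mm by 85 mm) begins 54 mm behind the grasp point. The pads swing forward as they close: fully open they stand 13 mm farther back than shut.
Start: joints at [1.488, 0.385, 0.008, 0, -1.194, -0.259], TCP at [209.457, 588.835, 231.312] pointing down, gripper open.
Joint ranges: [-3.14, 3.14], [-1.21, 2.06], [-1.07, 1.41], [-3.16, 2.05], [-2.99, -0.16], [-3.1, 3.1]. Speed limits (rad/s): [2.79, 2.79, 3.14, 3.14, 3.14, 3.14].

INTERFACE

Orientations are given as a unit quaternion [x, y, z, w].
In Python, from bench import arm, cams, ticket gives the robot as it stands.
- The arm moves only by the tool servo_tool, never from a script. Its argument "commands" is a list that holds one entry, the list of rows, each a list of 7 numbers: the closure in counts, from 0 (fully open) to 255 (shut), then the shift along the tool's x, y, z in m, then the turn, a rotation vector about the tool's x, y, z in degrees. In form: [[[grip, x, y, z, ax, ay, az], ...]]. A call has 1 to 10 rows; each row shifts and turns the commanded pose from where the row before left it, along the tool's axes as they then stand; what a row does not reach is not made up. A row lasts 1/12 s, in which the tool goes at most 41.7 mm and 7.16 degrees, less where a joint would pass 70% of its speed; a pose out of reach is approached as far as the arm can. A call with a gripper value outside its range is refused whole. The fingers move at their own pace and stop on an object; the grip force is fixed at half the most. Time passes only in rows, so rows that do not move let the fingers close. It gives the time, the measured TCP pose, the force, the opening and the grip force at its end, in the units of the state.
- arm.read_state(): the state, without advancing time (a new reading comes with each control period).
- cams.get_image(name): name is "side" or "top"; returns a dict with "frame" (384x512x3 uint8, blue, green, red), "K" (3x3 intrinsics, pixels), "T" (4x4, takes a point from camera to world coordinates). Camera axes: x right, y up, looking along -z (the intrinsics and any distortion apply to the point x, -y, -z); pixel columns grow to the right and rows downward; lengths in mm; the calibration is good to about 2 mm. A picture is of the moment at which its call begins. There is no depth.
- ticket.job_done(): hands the job in; it is judged then, once.
The state is a dict: "clock": time; "joints": joint angles; "joint_vel": joint speeds; "joint_efforts": joint torques, N m; "position": TCP position; "ee_rot": TCP orientation; "contact_force": force on the tool from outside, world axes, zero at the start; "wrist_torque": the same for the moment, N m; "gripper_width": finger opening in mm; "grasp_force": force on a finger pad.
Only numpy, scipy, OpenCV 4.12 (cv2) and the standard library are available. Lean on these libraries where they do the work, as an engineer would, in place of code of your own. Each camera call takes 0.05 s, during which the arm holds its last target. There are 200 camera calls.

## Working session

There is one attempt and no reset: what is moved stays moved. The work goes in short steps, Python scripts to look and compute and a tool call to move; the robot and the scene stay as the last step left them, time stands still between calls to the robot, and variables do not carry over. Pictures are saved under pics/ and viewed, at most 14 in all, crops included, and the job is handed in when it is done.

Besides the shell and the picture viewer there is one more tool, called after "Emit:" as a command line: name --argument value ..., lists and objects as JSON in quotes. servo_tool: Moves the arm, as the interface text tells. Its arguments: {"type":"object","properties":{"commands":{"type":"array","items":{"type":"array","items":{"type":"array","items":{"type":"number"}}}}},"required":["commands"]}

```bash
ls; mkdir -p pics
python3 - <<'E'
from bench import arm,cams
import cv2,json
s=arm.read_state();print(s, arm.grip_point_offset)
for n in("side","top"):
    im=cams.get_image(n);print(n,im["K"],im["T"]);cv2.imwrite(f"pics/{n}0.png",im["frame"])
E
```

```text
pics
{'clock': 0.0, 'joints': array([ 1.48759173e+00,  3.85557579e-01,  6.62181912e-03, -5.34262774e-04,
       -1.19398881e+00, -2.58590457e-01]), 'joint_vel': array([ 1.42509559e-03, -5.71491084e-05, -6.21225150e-04, -1.10147094e-03,
       -4.79414513e-05,  5.69946521e-05]), 'joint_efforts': array([-1.90055529e-03, -3.92289448e+01,  1.88396537e+01,  4.18609589e+00,
       -4.73615859e-03, -1.81720793e-06]), 'position': array([209.26887934, 588.30030258, 230.21416185]), 'ee_rot': array([ 9.85415170e-01, -1.70163886e-01, -1.54135213e-04,  1.08177925e-03]), 'contact_force': array([ 0.45577697,  0.59843862, -0.07665014]), 'wrist_torque': array([-0.07314764,  0.00068729, -0.01657787]), 'grasp_force': 0.0, 'gripper_width': 85.25006707189631} 18.700000000000003
side [[460.37870448   0.         252.1459418 ]
 [  0.         460.37870448 193.48451599]
 [  0.           0.           1.        ]] [[ 9.45485857e-01  1.76843849e-01 -2.73464343e-01  1.56800419e+02]
 [-3.25643700e-01  5.04213806e-01 -7.99827868e-01 -1.16203135e+03]
 [-3.56014164e-03  8.45277878e-01  5.34315108e-01  9.11137216e+02]
 [ 0.00000000e+00  0.00000000e+00  0.00000000e+00  1.00000000e+00]]
top [[414.68489986   0.         254.45337168]
 [  0.         414.68489986 201.92850609]
 [  0.           0.           1.        ]] [[ 2.88648821e-02  9.78095736e-01 -2.06144488e-01  3.00964608e+02]
 [-9.99579201e-01  2.76520360e-02 -8.76277263e-03  3.12133492e+01]
 [-2.87051572e-03  2.06310679e-01  9.78482327e-01  1.37520321e+03]
 [ 0.00000000e+00  0.00000000e+00  0.00000000e+00  1.00000000e+00]]
```

View pics/side0.png

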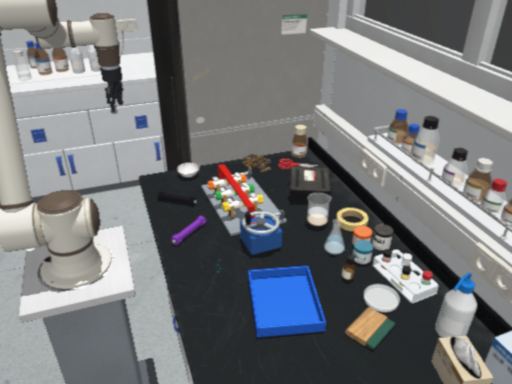

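View pics/top0.png

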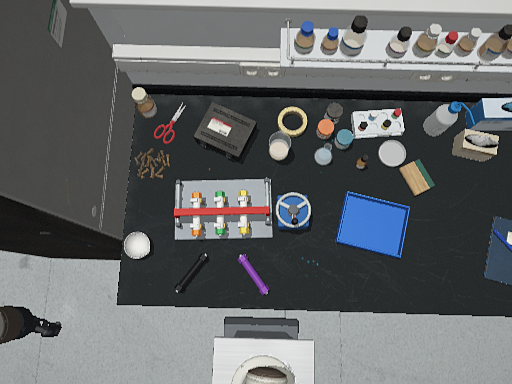

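```bash
cat > h.py <<'E'
import numpy as np,cv2
from bench import arm,cams
def ray(im,u,v):
    K,T=im["K"],im["T"]
    d=np.array([(u-K[0,2])/K[0,0],-(v-K[1,2])/K[1,1],-1.])
    return T[:3,3],T[:3,:3]@d
def onz(im,u,v,z):
    o,d=ray(im,u,v);return o+d*(z-o[2])/d[2]
def tri(a,pa,b,pb):
    o1,d1=ray(a,*pa);o2,d2=ray(b,*pb)
    s=np.linalg.lstsq(np.c_[d1,-d2],o2-o1,rcond=None)[0]
    p,q=o1+s[0]*d1,o2+s[1]*d2
    return (p+q)/2,np.linalg.norm(p-q)
def blobs(im,h0,h1,smin=120,vmin=70,amin=8,roi=None):
    hsv=cv2.cvtColor(im["frame"],cv2.COLOR_BGR2HSV)
    m=cv2.inRange(hsv,(h0,smin,vmin),(h1,255,255))
    if roi: k=np.zeros_like(m);x0,y0,x1,y1=roi;k[y0:y1,x0:x1]=1;m*=k
    n,l,st,c=cv2.connectedComponentsWithStats(m)
    return [(c[i].round(1),st[i]) for i in range(1,n) if st[i,4]>=amin],l
def crop(im,x0,y0,x1,y1,f,name):
    cv2.imwrite(f"pics/{name}.png",cv2.resize(im["frame"][y0:y1,x0:x1],None,fx=f,fy=f,interpolation=cv2.INTER_CUBIC))
E
python3 - <<'E'
from h import *
S=cams.get_image("side");T=cams.get_image("top")
a=cv2.resize(T["frame"][170:265,165:325],None,fx=5,fy=5,interpolation=2)[:, :800]
crop(T,165,170,325,265,5,"tc");crop(S,195,155,295,255,6,"sc")
for nm,h in dict(orange=(8,18),green=(40,85),yellow=(20,33),red=(0,5)).items():
    for c,I,r in(("S",S,(190,150,295,240)),("T",T,(165,165,325,265))):
        print(nm,c,[(list(b[0]),list(b[1])) for b in blobs(I,*h,roi=r)[0]])
for c,I,r in(("S",S,(230,250,340,350)),("T",T,(325,180,420,270))):
    b,l=blobs(I,105,125,roi=r,amin=200);print(c,b)
    for k in range(1,l.max()+1):
        p=np.argwhere(l==k)[:,::-1]
        if len(p)>200:print(cv2.minAreaRect(p.astype(np.float32)), cv2.approxPolyDP(cv2.convexHull(p.astype(np.int32)),6,True).squeeze().tolist())
E
```

```text
orange S [([np.float64(242.4), np.float64(178.9)], [np.int32(238), np.int32(175), np.int32(8), np.int32(10), np.int32(42)]), ([np.float64(210.3), np.float64(183.9)], [np.int32(207), np.int32(180), np.int32(7), np.int32(9), np.int32(48)]), ([np.float64(227.8), np.float64(182.4)], [np.int32(227), np.int32(181), np.int32(3), np.int32(4), np.int32(8)]), ([np.float64(254.8), np.float64(206.7)], [np.int32(254), np.int32(204), np.int32(3), np.int32(7), np.int32(12)])]
orange T [([np.float64(196.5), np.float64(194.7)], [np.int32(192), np.int32(192), np.int32(10), np.int32(6), np.int32(47)]), ([np.float64(196.2), np.float64(232.3)], [np.int32(192), np.int32(230), np.int32(10), np.int32(6), np.int32(51)])]
green S [([np.float64(251.5), np.float64(187.7)], [np.int32(249), np.int32(185), np.int32(5), np.int32(7), np.int32(22)]), ([np.float64(217.8), np.float64(194.5)], [np.int32(215), np.int32(191), np.int32(6), np.int32(8), np.int32(33)])]
green T [([np.float64(219.6), np.float64(193.7)], [np.int32(215), np.int32(191), np.int32(10), np.int32(6), np.int32(41)]), ([np.float64(220.0), np.float64(2
[... 796 characters left out ...]
[([np.float64(234.5), np.float64(185.3)], [np.int32(218), np.int32(164), np.int32(37), np.int32(49), np.int32(417)])]
red T [([np.float64(221.0), np.float64(210.9)], [np.int32(173), np.int32(207), np.int32(97), np.int32(11), np.int32(700)])]
S [(array([285.1, 301.2]), array([ 247,  265,   80,   73, 4651], dtype=int32))]
((286.786865234375, 300.1557922363281), (68.89769744873047, 74.51091766357422), 84.80557250976562) [[325, 330], [257, 337], [247, 271], [308, 265]]
T [(array([372.5, 224.2]), array([ 335,  191,   75,   67, 3556], dtype=int32))]
((372.76470947265625, 224.44119262695312), (69.12265014648438, 53.35783767700195), 14.03624439239502) [[409, 206], [400, 257], [335, 242], [347, 191]]
```

View pics/tc.png

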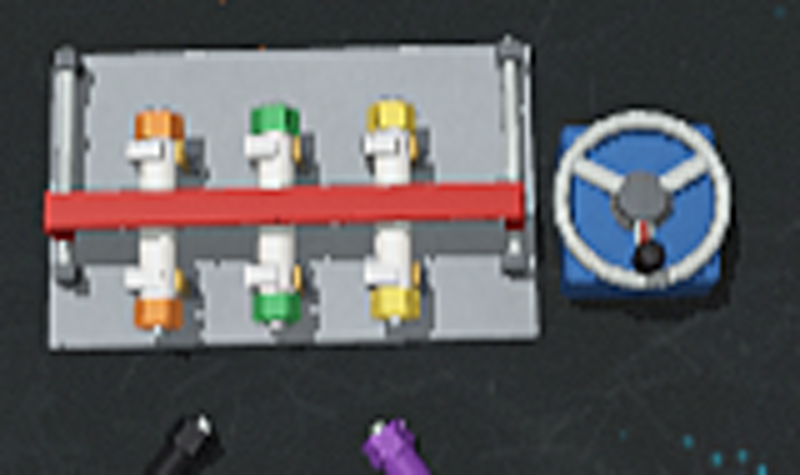

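View pics/sc.png

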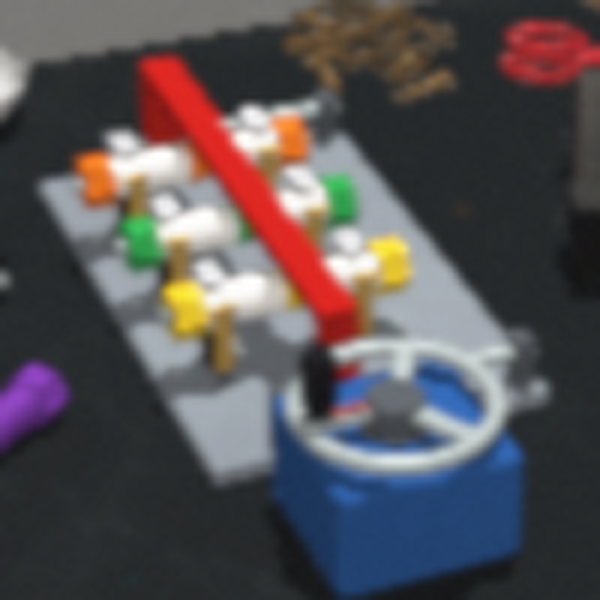

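Run:
```python
from h import *
np.set_printoptions(precision=1,suppress=True)
S=cams.get_image("side");T=cams.get_image("top")
P={}
for n,a,b in[("o+",(196.5,194.7),(242.4,178.9)),("o-",(196.2,232.3),(210.3,183.9)),("g+",(219.6,193.7),(251.5,187.7)),("g-",(220,231.1),(217.8,194.5)),("y+",(243.7,193.7),(259.8,198.3)),("y-",(244,231.),(225.5,206.)),("knob",(294.6,221.6),(248,217.5)),("hub",(293,209.8),(261.3,221.8)),("tray",(372.6,224.3),(285.5,301))]:
    p,g=tri(T,a,S,b);print(n,p,g, onz(T,*a,58)[:2]);P[n]=onz(T,*a,58)[:2]
# rack axes from cap tops
st={'o':86,'g':10,'y':-66}
A=[];B=[]
src=[];dst=[]
for k in P:
    if k[0] in st and len(k)==2: src.append([61 if k[1]=='+' else -61,st[k[0]]]);dst.append(P[k])
src=np.array(src,float);dst=np.array(dst)
M,_=cv2.estimateAffinePartial2D(src,dst);print(M,np.hypot(M[0,0],M[1,0]),np.degrees(np.arctan2(M[1,0],M[0,0])))
print(dst-(src@M[:,:2].T+M[:,2]))
# hub, knob at heights
print("knob top",onz(T,294.6,221.6,124),"hub",onz(T,293,209.8,85))
# keeper
print("keeper",onz(T,173.5+0,212,88),onz(T,270,210,88))
# rack plate corners: tc px
for u,v in((55,48),(530,38),(540,338),(50,348)): print(onz(T,165+u/5,170+v/5,12))
# tray rim corners
for u,v in((409,206),(400,257),(335,242),(347,191)):print("tray",onz(T,u,v,32))
for u,v in((280,146),(323.5,154),(392,153)): print("obst",onz(T,u,v,60))
```

```text
o+ [597.7 233.9  50.2] 2.563107732795745 [597.2 232.5]
o- [473.5 226.5  57.4] 1.1391539564929514 [474.  226.4]
g+ [604.6 157.6  54.3] 2.0992172766415043 [602.7 157.4]
g- [480.  150.6  56.4] 0.3859114987052593 [480.  150.4]
y+ [606.8  78.6  57. ] 3.3467183064764914 [604.9  78.8]
y- [484.   73.6  56. ] 2.3721163001385577 [482.5  73.7]
knob [510.7 -83.6 107.8] 2.594893266556815 [517.5 -87.8]
hub [553.8 -80.9  79.4] 3.958584645376134 [556.  -82.3]
tray [ 525.2 -351.6   10.3] 3.1039735038312726 [ 515.9 -337.9]
[[  1.   -0.  540.9]
 [  0.    1.  143.2]] 1.0068769189401439 2.7791623205611997
[[-0.9 -0.2]
 [-1.4 -0.4]
 [ 0.9  1.1]
 [ 0.9  0.2]
 [-0.6 -1. ]
 [-0.3 -0.2]]
knob top [506.7 -81.8 124. ] hub [550.8 -80.   85. ]
keeper [532.4 297.3  88. ] [547.5  -7.1  88. ]
[658.2 312.3  12. ]
[674.3 -10.4  12. ]
[469.7 -21.2  12. ]
[453.8 301.7  12. ]
tray [ 584.6 -466.9   32. ]
tray [ 416.2 -430.    32. ]
tray [ 458.6 -221.7   32. ]
tray [ 629.8 -263.4   32. ]
obst [771.  -36.7  60. ]
obst [ 747.1 -181.5   60. ]
obst [ 756.9 -408.8   60. ]
```

Emit:
servo_tool --commands '[[[0, 0, 0, 0, 0, 0, -5.6], [0, 0, 0, 0, 0, 0, -5.6], [0, 0, 0, 0, 0, 0, -5.6], [0, 0, 0, 0, 0, 0, -5.6], [0, 0.0149, 0.0381, 0, 0, 0, 0], [0, 0.0149, 0.0381, 0, 0, 0, 0], [0, 0.0149, 0.0381, 0, 0, 0, 0], [0, 0.0149, 0.0381, 0, 0, 0, 0], [0, 0.0149, 0.0381, 0, 0, 0, 0], [0, 0.0149, 0.0381, 0, 0, 0, 0]]]'

```text
clock: 1.13
position: [310.3, 363.0, 231.4]
ee_rot: [1.0, 0.025, 0.0, -0.0]
contact_force: [1.0, 0.0, 0.1]
gripper_width: 85.7
grasp_force: 0.0
```

Emit:
servo_tool --commands '[[[0, 0.0149, 0.0381, 0, 0, 0, 0], [0, 0.0149, 0.0381, 0, 0, 0, 0], [0, 0.0149, 0.0381, 0, 0, 0, 0], [0, 0.0149, 0.0381, 0, 0, 0, 0], [0, 0.0149, 0.0381, 0, 0, 0, 0], [0, 0.0149, 0.0381, 0, 0, 0, 0], [0, 0.0149, 0.0381, 0, 0, 0, 0], [0, 0.0149, 0.0381, 0, 0, 0, 0], [0, 0.0149, 0.0381, 0, 0, 0, 0], [0, 0.0149, 0.0381, 0, 0, 0, 0]]]'

```text
clock: 1.97
position: [477.9, -10.3, 231.7]
ee_rot: [1.0, 0.025, 0.0, -0.0]
contact_force: [1.0, 1.1, 0.1]
gripper_width: 85.2
grasp_force: 0.0
```

Emit:
servo_tool --commands '[[[0, 0.0149, 0.0381, 0, 0, 0, 0], [0, 0.0149, 0.0381, 0, 0, 0, 0], [0, 0, 0, 0.025, 0, 0, 0], [0, 0, 0, 0.025, 0, 0, 0], [0, 0, 0, 0, 0, 0, 0], [0, 0, 0, 0, 0, 0, 0]]]'

```text
clock: 2.47
position: [510.3, -83.4, 180.6]
ee_rot: [1.0, 0.025, -0.002, 0.0]
contact_force: [0.2, -0.1, 0.7]
gripper_width: 85.5
grasp_force: 0.0
```

Emit:
servo_tool --commands '[[[0, 0, 0, 0.03, 0, 0, 0], [0, 0, 0, 0.028, 0, 0, 0], [0, 0, 0, 0.02, 0, 0, 0], [0, 0, 0, 0.01, 0, 0, 0], [0, 0, 0, 0, 0, 0, 0], [160, 0, 0, 0, 0, 0, 0], [255, 0, 0, 0, 0, 0, 0], [255, 0, 0, 0, 0, 0, 0], [255, 0, 0, 0, 0, 0, 0], [255, 0, 0, 0, 0, 0, 0]]]'

```text
clock: 3.3
position: [511.6, -82.9, 94.3]
ee_rot: [1.0, 0.025, 0.001, -0.0]
contact_force: [-0.5, -0.3, 0.2]
gripper_width: 25.4
grasp_force: 0.0
```

Emit:
servo_tool --commands '[[[255, 0, 0, 0, 0, 0, 0], [255, 0, 0, 0, 0, 0, 0], [255, 0, 0, 0, 0, 0, 0], [255, 0, 0, 0, 0, 0, 0]]]'

```text
clock: 3.63
position: [511.4, -83.0, 94.3]
ee_rot: [1.0, 0.025, 0.001, 0.0]
contact_force: [-1.6, 0.6, 5.7]
gripper_width: 17.8
grasp_force: 58.5
```

Emit:
servo_tool --commands '[[[255, 0.0025, 0.0144, 0, 0, 0, 0], [255, 0.0073, 0.0126, 0, 0, 0, 0], [255, 0.0112, 0.0094, 0, 0, 0, 0]]]'

```text
clock: 3.88
position: [533.9, -118.6, 94.4]
ee_rot: [1.0, 0.025, 0.001, -0.0]
contact_force: [0.6, 7.0, 3.9]
gripper_width: 18.0
grasp_force: 58.9
```

Emit:
servo_tool --commands '[[[255, 0.0137, 0.005, 0, 0, 0, 0], [255, 0.0146, 0, 0, 0, 0, 0], [255, 0.0137, -0.005, 0, 0, 0, 0], [255, 0.0112, -0.0094, 0, 0, 0, 0], [255, 0.0073, -0.0126, 0, 0, 0, 0], [255, 0.0025, -0.0144, 0, 0, 0, 0]]]'

```text
clock: 4.38
position: [595.5, -79.4, 94.3]
ee_rot: [1.0, 0.024, -0.0, 0.001]
contact_force: [-4.9, -2.1, 7.9]
gripper_width: 18.0
grasp_force: 59.6
```

Emit:
servo_tool --commands '[[[255, -0.0025, -0.0144, 0, 0, 0, 0], [255, -0.0073, -0.0126, 0, 0, 0, 0], [255, -0.0112, -0.0094, 0, 0, 0, 0], [255, -0.0137, -0.005, 0, 0, 0, 0], [255, -0.0146, 0, 0, 0, 0, 0], [255, -0.0137, 0.005, 0, 0, 0, 0], [255, -0.0112, 0.0094, 0, 0, 0, 0], [255, -0.0073, 0.0126, 0, 0, 0, 0], [255, -0.0025, 0.0144, 0, 0, 0, 0]]]'

```text
clock: 5.13
position: [511.3, -83.4, 94.4]
ee_rot: [1.0, 0.025, 0.001, -0.0]
contact_force: [4.2, 1.8, 1.8]
gripper_width: 17.9
grasp_force: 59.5
```

Emit:
servo_tool --commands '[[[255, 0.0025, 0.0144, 0, 0, 0, 0], [255, 0.0073, 0.0126, 0, 0, 0, 0], [255, 0.0112, 0.0094, 0, 0, 0, 0], [255, 0.0137, 0.005, 0, 0, 0, 0], [255, 0.0146, 0, 0, 0, 0, 0], [255, 0.0137, -0.005, 0, 0, 0, 0], [255, 0.0112, -0.0094, 0, 0, 0, 0], [255, 0.0073, -0.0126, 0, 0, 0, 0], [255, 0.0025, -0.0144, 0, 0, 0, 0]]]'

```text
clock: 5.88
position: [595.5, -80.5, 94.3]
ee_rot: [1.0, 0.024, -0.0, 0.001]
contact_force: [-3.4, -2.4, 9.3]
gripper_width: 17.6
grasp_force: 60.3
```

Emit:
servo_tool --commands '[[[255, -0.0025, -0.0144, 0, 0, 0, 0], [255, -0.0073, -0.0126, 0, 0, 0, 0], [255, -0.0112, -0.0094, 0, 0, 0, 0], [255, -0.0137, -0.005, 0, 0, 0, 0], [255, -0.0146, 0, 0, 0, 0, 0], [255, -0.0137, 0.005, 0, 0, 0, 0], [255, -0.0112, 0.0094, 0, 0, 0, 0], [255, -0.0073, 0.0126, 0, 0, 0, 0], [255, -0.0025, 0.0144, 0, 0, 0, 0]]]'

```text
clock: 6.63
position: [511.3, -83.9, 94.4]
ee_rot: [1.0, 0.025, 0.002, -0.0]
contact_force: [3.7, 2.7, 2.7]
gripper_width: 17.6
grasp_force: 59.7
```

Emit:
servo_tool --commands '[[[255, 0.0025, 0.0144, 0, 0, 0, 0], [255, 0.0073, 0.0126, 0, 0, 0, 0], [255, 0.0112, 0.0094, 0, 0, 0, 0], [255, 0.0137, 0.005, 0, 0, 0, 0], [255, 0.0146, 0, 0, 0, 0, 0], [255, 0.0137, -0.005, 0, 0, 0, 0], [255, 0.0112, -0.0094, 0, 0, 0, 0], [255, 0.0073, -0.0126, 0, 0, 0, 0], [255, 0.0025, -0.0144, 0, 0, 0, 0]]]'

```text
clock: 7.38
position: [595.5, -80.9, 94.2]
ee_rot: [1.0, 0.024, -0.0, 0.001]
contact_force: [-2.6, -2.5, 9.2]
gripper_width: 17.9
grasp_force: 58.9
```

Emit:
servo_tool --commands '[[[255, -0.0025, -0.0144, 0, 0, 0, 0], [255, -0.0073, -0.0126, 0, 0, 0, 0], [255, -0.0112, -0.0094, 0, 0, 0, 0], [255, -0.0137, -0.005, 0, 0, 0, 0], [255, -0.0146, 0, 0, 0, 0, 0], [255, -0.0137, 0.005, 0, 0, 0, 0], [255, -0.0112, 0.0094, 0, 0, 0, 0], [255, -0.0073, 0.0126, 0, 0, 0, 0], [255, -0.0025, 0.0144, 0, 0, 0, 0]]]'

```text
clock: 8.13
position: [511.4, -84.0, 94.3]
ee_rot: [1.0, 0.025, 0.001, -0.0]
contact_force: [4.8, 2.5, 2.7]
gripper_width: 17.8
grasp_force: 59.1
```

Emit:
servo_tool --commands '[[[255, 0, 0, 0, 0, 0, 0], [100, 0, 0, 0, 0, 0, 0], [0, 0, 0, 0, 0, 0, 0], [0, 0, 0, 0, 0, 0, 0], [0, 0, 0, -0.03, 0, 0, 0], [0, 0, 0, -0.04, 0, 0, 0], [0, 0, 0, -0.04, 0, 0, 0], [0, -0.01, 0.03, -0.02, 0, 0, 0], [0, -0.01, 0.04, 0, 0, 0, 0], [0, -0.01, 0.04, 0, 0, 0, 0]]]'

```text
clock: 8.97
position: [486.6, -194.6, 224.8]
ee_rot: [1.0, 0.026, 0.001, -0.0]
contact_force: [0.3, 0.1, -0.2]
gripper_width: 85.3
grasp_force: 0.0
```

Run:
```python
from h import *
np.set_printoptions(precision=1,suppress=True)
S=cams.get_image("side");T=cams.get_image("top")
a=cv2.resize(T["frame"][165:270,165:325],None,fx=4,fy=4,interpolation=2)
b=cv2.resize(S["frame"][155:255,190:290],None,fx=4,fy=4,interpolation=2)
cv2.imwrite("pics/open_t.png",a);cv2.imwrite("pics/open_s.png",b)
for nm,h in dict(orange=(8,18),green=(40,85),yellow=(20,33)).items():
    for c,I,r in(("S",S,(190,150,295,240)),("T",T,(165,165,325,265))):
        print(nm,c,[(b[0].tolist(),b[1].tolist()) for b in blobs(I,*h,roi=r,amin=20)[0]])
# barrel: white run across columns at cartridge middle in top view
hsv=cv2.cvtColor(T["frame"],cv2.COLOR_BGR2HSV)
for v in(209,212,215):
  print(v,T["frame"][v,185:260].min(axis=1).tolist())
b,_=blobs(T,0,5,roi=(165,165,325,265),amin=100);print(b)
```

```text
orange S [([210.3, 183.9], [207, 180, 7, 9, 48])]
orange T [([196.4, 194.6], [192, 192, 10, 6, 49]), ([196.2, 232.3], [192, 230, 10, 6, 51])]
green S [([217.8, 194.5], [215, 191, 6, 8, 33])]
green T [([219.6, 193.6], [215, 191, 10, 6, 45]), ([220.0, 231.1], [216, 229, 9, 6, 46])]
yellow S [([225.5, 205.7], [222, 199, 10, 13, 61])]
yellow T [([243.2, 193.2], [238, 190, 11, 12, 57]), ([244.1, 229.6], [239, 223, 10, 11, 63])]
209 [172, 172, 171, 172, 173, 172, 170, 167, 215, 229, 240, 239, 228, 214, 186, 97, 99, 101, 98, 94, 180, 173, 172, 171, 172, 171, 171, 171, 171, 171, 170, 166, 228, 240, 244, 244, 230, 209, 155, 91, 98, 99, 183, 172, 169, 169, 170, 172, 172, 172, 170, 171, 172, 172, 167, 214, 220, 220, 225, 208, 213, 181, 90, 101, 98, 180, 170, 171, 171, 171, 170, 170, 169, 170, 170]
212 [169, 169, 170, 172, 172, 172, 170, 168, 137, 111, 130, 138, 113, 100, 114, 86, 99, 102, 100, 146, 179, 174, 172, 169, 171, 170, 168, 168, 170, 172, 176, 98, 38, 52, 79, 64, 48, 39, 25, 102, 103, 97, 143, 176, 171, 170, 170, 170, 171, 171, 172, 173, 171, 171, 168, 41, 95, 115, 170, 87, 91, 72, 59, 99, 97, 181, 172, 171, 171, 170, 170, 170, 170, 170, 170]
215 [169, 171, 173, 172, 171, 171, 169, 166, 192, 213, 234, 235, 218, 195, 163, 88, 100, 103, 100, 97, 183, 171, 171, 170, 171, 171, 170, 171, 170, 171, 170, 164, 227, 238, 243, 242, 227, 209, 160, 91, 99, 101, 97, 183, 174, 172, 172, 173, 172, 172, 172, 171, 170, 168, 167, 199, 227, 239, 239, 232, 219, 198, 100, 98, 98, 178, 170, 171, 171, 170, 170, 167, 167, 168, 168]
[(array([217. , 182.7]), array([174, 178,  91,  13, 689], dtype=int32))]
```

View pics/open_t.png

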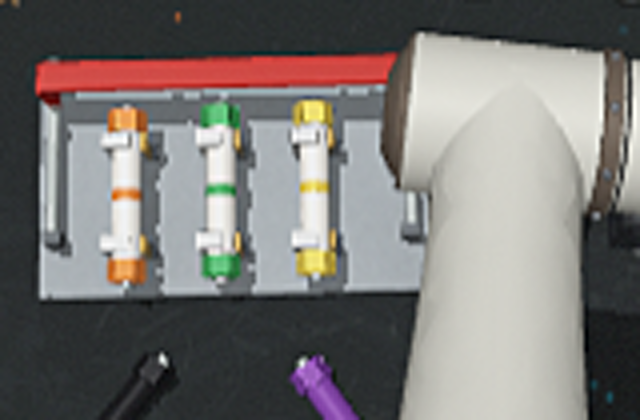

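Run:
```python
from h import *
np.set_printoptions(precision=1,suppress=True)
T=cams.get_image("top")
th=np.radians(2.85);R=np.array([[np.cos(th),-np.sin(th)],[np.sin(th),np.cos(th)]])
O=np.array([552.9+225*np.sin(-th)*1.0,-81.5+225*np.cos(th)]);print("O from wheel",O)
for n,u,st in(("o",196.2,86),("g",219.9,10),("y",243.3,-66)):
    p=onz(T,u,212.2,52)[:2];q=O+R@np.array([0,st]);print(n,"band",p,"rack model",q)
```

```text
O from wheel [541.7 143.2]
o band [540.3 231.1] rack model [537.4 229.1]
g band [542.5 154.2] rack model [541.2 153.2]
y band [544.7  78.3] rack model [545.   77.3]
```

Emit:
servo_tool --commands '[[[60, 0.009, -0.0335, 0, 0, 0, 0], [110, 0.009, -0.0335, 0, 0, 0, 0], [110, 0.009, -0.0335, 0, 0, 0, 0], [110, 0.009, -0.0335, 0, 0, 0, 0], [110, 0.009, -0.0335, 0, 0, 0, 0], [110, 0.009, -0.0335, 0, 0, 0, 0], [110, 0.009, -0.0335, 0, 0, 0, 0], [110, 0.0088, -0.0331, 0, 0, 0, 0], [110, 0, 0, 0.04, 0, 0, 0], [110, 0, 0, 0.04, 0, 0, 0]]]'

```text
clock: 9.95
position: [546.4, 80.5, 143.9]
ee_rot: [1.0, 0.027, 0.003, -0.001]
contact_force: [0.2, -0.0, -1.2]
gripper_width: 48.6
grasp_force: 0.0
```

Emit:
servo_tool --commands '[[[110, 0, 0, 0.02, 0, 0, 0], [110, 0, 0, 0, 0, 0, 0], [110, 0, 0, 0, 0, 0, 0]]]'

```text
clock: 10.2
position: [544.3, 77.1, 122.3]
ee_rot: [1.0, 0.026, -0.002, 0.001]
contact_force: [1.1, 0.5, 0.8]
gripper_width: 48.6
grasp_force: 0.0
```

Run:
```python
from h import *
S=cams.get_image("side")
crop(S,190,130,290,230,5,"pre_s")
print(arm.read_state()["gripper_width"])
```

```text
48.34322681630693
```

View pics/pre_s.png

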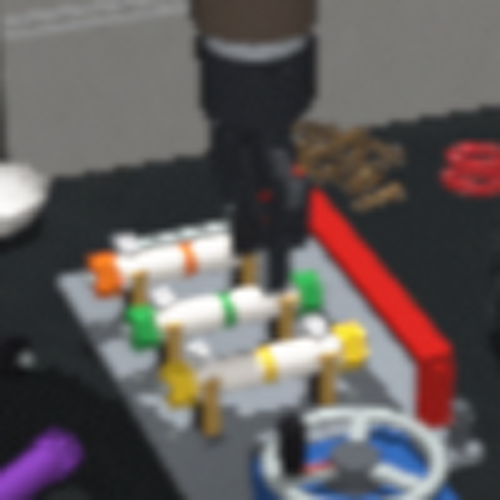

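Emit:
servo_tool --commands '[[[110, 0, 0.001, 0.03, 0, 0, 0], [110, 0, 0, 0.03, 0, 0, 0], [110, 0, 0, 0.02, 0, 0, 0], [110, 0, 0, 0.009, 0, 0, 0], [110, 0, 0, 0, 0, 0, 0], [110, 0, 0, 0, 0, 0, 0]]]'

```text
clock: 10.75
position: [546.5, 76.0, 35.9]
ee_rot: [1.0, 0.025, 0.001, -0.0]
contact_force: [0.1, -0.1, 0.5]
gripper_width: 48.9
grasp_force: 0.0
```

Emit:
servo_tool --commands '[[[150, 0, 0, 0, 0, 0, 0], [165, 0, 0, 0, 0, 0, 0], [180, 0, 0, 0, 0, 0, 0], [180, 0, 0, 0, 0, 0, 0]]]'

```text
clock: 11.08
position: [546.3, 76.5, 35.8]
ee_rot: [1.0, 0.025, 0.002, -0.001]
contact_force: [-1.4, 2.9, 2.3]
gripper_width: 25.4
grasp_force: 1.7
```

Emit:
servo_tool --commands '[[[200, 0, 0, 0, 0, 0, 0], [255, 0, 0, 0, 0, 0, 0], [255, 0, 0, 0, 0, 0, 0], [255, 0, 0, 0, 0, 0, 0], [255, 0, 0, 0, 0, 0, 0]]]'

```text
clock: 11.5
position: [546.5, 76.5, 36.0]
ee_rot: [1.0, 0.025, 0.002, -0.001]
contact_force: [-1.8, 4.3, 6.6]
gripper_width: 22.0
grasp_force: 58.4
```

Emit:
servo_tool --commands '[[[255, 0, 0.004, 0, 0, 0, 0], [255, 0, 0.004, 0, 0, 0, 0], [255, 0, 0.004, 0, 0, 0, 0], [255, 0, 0.004, 0, 0, 0, 0], [255, 0, 0.004, 0, 0, 0, 0], [255, 0, 0, 0, 0, 0, 0], [255, 0, 0, 0, 0, 0, 0]]]'

```text
clock: 12.08
position: [547.6, 58.7, 35.0]
ee_rot: [1.0, 0.025, 0.002, -0.002]
contact_force: [-1.2, 12.5, 1.1]
gripper_width: 22.0
grasp_force: 59.4
```

Emit:
servo_tool --commands '[[[255, 0, 0.002, 0, 0, 0, 0], [255, 0, 0, 0, 0, 0, 0], [255, 0, 0, -0.003, 0, 0, 0], [255, 0, 0, -0.003, 0, 0, 0], [255, 0, 0, -0.004, 0, 0, 0], [255, 0, 0, 0, 0, 0, 0]]]'

```text
clock: 12.58
position: [547.4, 56.2, 45.4]
ee_rot: [1.0, 0.025, 0.002, -0.002]
contact_force: [-1.0, 9.2, 3.2]
gripper_width: 22.5
grasp_force: 60.0
```

Emit:
servo_tool --commands '[[[255, 0, 0, -0.006, 0, 0, 0], [255, 0, 0, -0.01, 0, 0, 0], [255, 0, 0, -0.02, 0, 0, 0], [255, 0, 0, -0.03, 0, 0, 0], [255, 0, 0, -0.03, 0, 0, 0], [255, 0, 0, -0.03, 0, 0, 0]]]'

```text
clock: 13.08
position: [545.4, 52.9, 171.5]
ee_rot: [1.0, 0.024, -0.001, 0.0]
contact_force: [1.0, 0.9, -0.1]
gripper_width: 22.2
grasp_force: 59.8
```

Run:
```python
from h import *
np.set_printoptions(precision=1,suppress=True)
s=arm.read_state();print(s["position"],s["gripper_width"],s["grasp_force"],s["contact_force"])
S=cams.get_image("side");T=cams.get_image("top")
for c,I,r in(("S",S,(220,245,350,350)),("T",T,(325,180,420,270))):
    b,l=blobs(I,105,125,roi=r,amin=200)
    for k in range(1,l.max()+1):
        p=np.argwhere(l==k)[:,::-1]
        if len(p)>200:
            pts=cv2.approxPolyDP(cv2.convexHull(p.astype(np.int32)),6,True).squeeze().tolist();print(c,pts)
            q=np.array([onz(I,u,v,32)[:2] for u,v in pts]);print(q,q.mean(0))
```

```text
[545.4  52.9 171.5] 22.182575918424252 59.75709557533264 [ 1.   0.9 -0.1]
S [[281, 246], [252, 254], [246, 245]]
[[ 592.3 -156.2]
 [ 497.2 -162.7]
 [ 493.8 -116.7]] [ 527.8 -145.2]
S [[325, 330], [257, 337], [247, 271], [308, 265]]
[[ 571.6 -491.9]
 [ 408.4 -457.7]
 [ 459.7 -228.4]
 [ 632.9 -261.9]] [ 518.1 -359.9]
T [[409, 206], [400, 257], [335, 242], [347, 191]]
[[ 584.6 -466.9]
 [ 416.2 -430. ]
 [ 458.6 -221.7]
 [ 629.8 -263.4]] [ 522.3 -345.5]
```

Emit:
servo_tool --commands '[[[255, 0, 0, 0, 0, 0, 5], [255, 0, 0, 0, 0, 0, 5], [255, 0, 0, 0, 0, 0, 5], [255, 0.0043, 0.0321, 0, 0, 0, 0], [255, 0.0043, 0.0321, 0, 0, 0, 0], [255, 0.0043, 0.0321, 0, 0, 0, 0], [255, 0.0043, 0.0321, 0, 0, 0, 0], [255, 0.0043, 0.0321, 0, 0, 0, 0], [255, 0.0043, 0.0321, 0, 0, 0, 0], [255, 0.0043, 0.0321, 0, 0, 0, 0]]]'

```text
clock: 14.02
position: [526.9, -174.1, 169.8]
ee_rot: [0.994, -0.106, -0.001, 0.0]
contact_force: [0.5, -0.1, -0.8]
gripper_width: 22.4
grasp_force: 59.8
```

Emit:
servo_tool --commands '[[[255, 0.0043, 0.0321, 0, 0, 0, 0], [255, 0.0043, 0.0321, 0, 0, 0, 0], [255, 0.0043, 0.0321, 0, 0, 0, 0], [255, 0.0043, 0.0321, 0, 0, 0, 0], [255, 0.0043, 0.0321, 0, 0, 0, 0], [255, 0.0043, 0.0321, 0, 0, 0, 0], [255, 0.0043, 0.0321, 0, 0, 0, 0], [255, 0, 0, 0.03, 0, 0, 0], [255, 0, 0, 0, 0, 0, 0], [255, 0, 0, 0, 0, 0, 0]]]'

```text
clock: 14.85
position: [508.0, -398.0, 137.8]
ee_rot: [0.994, -0.107, -0.003, -0.001]
contact_force: [1.2, 0.0, -0.1]
gripper_width: 22.3
grasp_force: 59.8
```

Run:
```python
from h import *
S=cams.get_image("side")
crop(S,225,200,345,345,4,"lay_s")
```

```text
(no output)
```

View pics/lay_s.png

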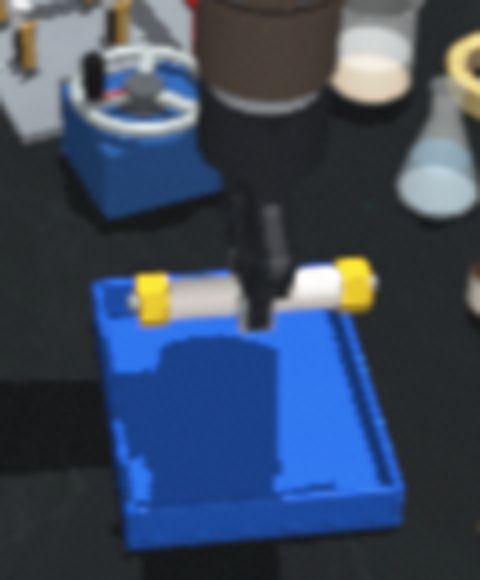

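Emit:
servo_tool --commands '[[[255, 0.002, 0, 0.04, 0, 0, 0], [255, 0, 0, 0.04, 0, 0, 0], [255, 0, 0, 0.03, 0, 0, 0], [255, 0, 0, 0.014, 0, 0, 0], [255, 0, 0, 0.004, 0, 0, 0], [255, 0, 0, 0, 0, 0, 0], [255, 0, 0, 0, 0, 0, 0]]]'

```text
clock: 15.48
position: [513.8, -399.1, 14.5]
ee_rot: [0.994, -0.105, 0.002, 0.001]
contact_force: [0.3, -0.9, -0.6]
gripper_width: 22.1
grasp_force: 59.8
```

Emit:
servo_tool --commands '[[[255, 0, 0, 0.005, 0, 0, 0], [255, 0, 0, 0, 0, 0, 0], [170, 0, 0, 0, 0, 0, 0], [120, 0, 0, 0, 0, 0, 0], [110, 0, 0, 0, 0, 0, 0], [110, 0, 0, 0, 0, 0, 0], [110, 0, 0, -0.03, 0, 0, 0], [110, 0, 0, -0.04, 0, 0, 0], [110, 0, 0, -0.04, 0, 0, 0], [110, 0, 0, -0.04, 0, 0, 0]]]'

```text
clock: 16.32
position: [511.7, -398.8, 159.0]
ee_rot: [0.994, -0.106, -0.0, 0.0]
contact_force: [0.7, -1.1, -0.3]
gripper_width: 48.5
grasp_force: 0.0
```

Emit:
servo_tool --commands '[[[110, 0, 0, 0, 0, 0, -5], [110, 0, 0, 0, 0, 0, -5], [110, 0, 0, 0, 0, 0, -5], [110, 0.0036, -0.0343, 0, 0, 0, 0], [110, 0.0036, -0.0343, 0, 0, 0, 0], [110, 0.0036, -0.0343, 0, 0, 0, 0], [110, 0.0036, -0.0343, 0, 0, 0, 0], [110, 0.0036, -0.0343, 0, 0, 0, 0], [110, 0.0036, -0.0343, 0, 0, 0, 0], [110, 0.0036, -0.0343, 0, 0, 0, 0]]]'

```text
clock: 17.15
position: [525.3, -156.3, 157.6]
ee_rot: [1.0, 0.024, 0.0, 0.0]
contact_force: [0.9, 0.3, -0.7]
gripper_width: 48.3
grasp_force: 0.0
```

Emit:
servo_tool --commands '[[[110, 0.0037, -0.0343, 0, 0, 0, 0], [110, 0.0037, -0.0343, 0, 0, 0, 0], [110, 0.0037, -0.0343, 0, 0, 0, 0], [110, 0.0037, -0.0343, 0, 0, 0, 0], [110, 0.0037, -0.0343, 0, 0, 0, 0], [110, 0.0037, -0.0343, 0, 0, 0, 0], [110, 0.0037, -0.0343, 0, 0, 0, 0], [110, 0.0037, -0.0343, 0, 0, 0, 0], [110, 0.0037, -0.0343, 0, 0, 0, 0], [110, 0, 0, 0.04, 0, 0, 0]]]'

```text
clock: 17.98
position: [550.3, 159.9, 124.9]
ee_rot: [1.0, 0.029, 0.01, -0.004]
contact_force: [2.6, 0.8, 1.1]
gripper_width: 48.9
grasp_force: 0.0
```

Emit:
servo_tool --commands '[[[110, 0, 0, 0, 0, 0, 0], [110, 0, 0, 0, 0, 0, 0]]]'

```text
clock: 18.15
position: [542.3, 151.8, 116.0]
ee_rot: [1.0, 0.025, -0.002, 0.001]
contact_force: [0.4, -0.0, 1.4]
gripper_width: 48.8
grasp_force: 0.0
```

Emit:
servo_tool --commands '[[[110, 0, 0, 0.03, 0, 0, 0], [110, 0, 0, 0.03, 0, 0, 0], [110, 0, 0, 0.015, 0, 0, 0], [110, 0, 0, 0.007, 0, 0, 0], [130, 0, 0, 0, 0, 0, 0], [150, 0, 0, 0, 0, 0, 0], [165, 0, 0, 0, 0, 0, 0], [180, 0, 0, 0, 0, 0, 0], [180, 0, 0, 0, 0, 0, 0]]]'

```text
clock: 18.9
position: [544.7, 152.9, 36.9]
ee_rot: [1.0, 0.025, 0.002, -0.001]
contact_force: [0.0, 1.3, 0.8]
gripper_width: 25.2
grasp_force: 0.6
```

Emit:
servo_tool --commands '[[[190, 0, 0.0005, 0, 0, 0, 0], [210, 0, 0, 0, 0, 0, 0], [255, 0, 0, 0, 0, 0, 0], [255, 0, 0, 0, 0, 0, 0], [255, 0, 0, 0, 0, 0, 0], [255, 0, 0, 0, 0, 0, 0]]]'

```text
clock: 19.4
position: [544.8, 152.9, 37.0]
ee_rot: [1.0, 0.025, 0.002, -0.001]
contact_force: [-1.0, 3.6, 6.5]
gripper_width: 22.1
grasp_force: 58.4
```

Emit:
servo_tool --commands '[[[255, 0, 0.004, 0, 0, 0, 0], [255, 0, 0.004, 0, 0, 0, 0], [255, 0, 0.004, 0, 0, 0, 0], [255, 0, 0.004, 0, 0, 0, 0], [255, 0, 0.004, 0, 0, 0, 0], [255, 0, 0.0015, 0, 0, 0, 0], [255, 0, 0, 0, 0, 0, 0], [255, 0, 0, 0, 0, 0, 0]]]'

```text
clock: 20.07
position: [546.5, 134.2, 36.2]
ee_rot: [1.0, 0.025, 0.003, -0.003]
contact_force: [-2.9, 13.2, -0.1]
gripper_width: 22.4
grasp_force: 59.2
```

Emit:
servo_tool --commands '[[[255, 0, 0.0015, 0, 0, 0, 0], [255, 0, 0, 0, 0, 0, 0], [255, 0, 0, -0.003, 0, 0, 0], [255, 0, 0, -0.003, 0, 0, 0], [255, 0, 0, -0.004, 0, 0, 0], [255, 0, 0, 0, 0, 0, 0]]]'

```text
clock: 20.57
position: [546.5, 132.0, 46.8]
ee_rot: [1.0, 0.025, 0.003, -0.002]
contact_force: [-2.1, 9.4, 3.2]
gripper_width: 21.8
grasp_force: 60.2
```

Emit:
servo_tool --commands '[[[255, 0, 0, -0.006, 0, 0, 0], [255, 0, 0, -0.01, 0, 0, 0], [255, 0, 0, -0.02, 0, 0, 0], [255, 0, 0, -0.03, 0, 0, 0], [255, 0, 0, -0.03, 0, 0, 0], [255, 0, 0, -0.03, 0, 0, 0], [255, 0, 0, 0, 0, 0, 5], [255, 0, 0, 0, 0, 0, 5], [255, 0, 0, 0, 0, 0, 5]]]'

```text
clock: 21.32
position: [544.3, 128.3, 172.0]
ee_rot: [0.994, -0.108, 0.0, -0.0]
contact_force: [0.2, 0.3, -0.9]
gripper_width: 22.5
grasp_force: 59.8
```

Emit:
servo_tool --commands '[[[255, 0.0054, 0.0335, 0, 0, 0, 0], [255, 0.0054, 0.0335, 0, 0, 0, 0], [255, 0.0054, 0.0335, 0, 0, 0, 0], [255, 0.0054, 0.0335, 0, 0, 0, 0], [255, 0.0054, 0.0335, 0, 0, 0, 0], [255, 0.0054, 0.0335, 0, 0, 0, 0], [255, 0.0054, 0.0335, 0, 0, 0, 0], [255, 0.0054, 0.0335, 0, 0, 0, 0], [255, 0.0054, 0.0335, 0, 0, 0, 0]]]'

```text
clock: 22.07
position: [527.4, -178.0, 171.3]
ee_rot: [0.994, -0.106, -0.001, 0.0]
contact_force: [0.6, 0.7, -1.1]
gripper_width: 22.1
grasp_force: 59.8
```

```bash
cat > tray.py <<'E'
from h import *
np.set_printoptions(precision=1,suppress=True)
s=arm.read_state();print(s["position"],s["gripper_width"],s["grasp_force"])
S=cams.get_image("side");T=cams.get_image("top")
def q4(I,r):
    b,l=blobs(I,105,125,roi=r,amin=50)
    m=np.isin(l,[i for i in range(1,l.max()+1) if (l==i).sum()>1000]).astype(np.uint8)
    p=np.argwhere(m)[:,::-1].astype(np.int32)
    print(cv2.approxPolyDP(cv2.convexHull(p),6,True).squeeze().tolist())
q4(T,(325,170,430,275));q4(S,(235,257,360,360))
for nm,h in dict(orange=(8,18),green=(40,85),yellow=(20,33)).items():
    for c,I,r in(("T",T,(325,170,430,275)),("S",S,(235,250,360,360))):
        for b in blobs(I,*h,roi=r,amin=8)[0]: print(nm,c,b[0],b[1][4],onz(I,*b[0],25))
E
python3 tray.py
```

```text
[ 527.4 -178.   171.3] 22.136997670761524 59.791574478149414
[[409, 206], [400, 257], [335, 242], [340, 218], [373, 198]]
[[325, 330], [257, 337], [248, 271], [308, 265]]
orange S [349.7 269.4] 52 [ 741.  -311.1   25. ]
orange S [354.3 328.4] 111 [ 645.2 -505.7   25. ]
green T [328.2 233.7] 44 [ 486. -201.   25.]
yellow T [391.2 209.5] 43 [ 572.6 -410.1   25. ]
yellow T [388.2 227.2] 15 [ 513.1 -398.    25. ]
yellow T [384.3 245.7] 50 [ 451.9 -383.    25. ]
yellow S [311.4 309.8] 68 [ 571.8 -415.4   25. ]
yellow S [263.9 314.5] 76 [ 450.9 -390.2   25. ]
yellow S [287.9 312.2] 23 [ 511.6 -403.1   25. ]
```

Emit:
servo_tool --commands '[[[255, 0.0054, 0.0335, 0, 0, 0, 0], [255, 0.0054, 0.0335, 0, 0, 0, 0], [255, 0.0054, 0.0335, 0, 0, 0, 0], [255, 0.0054, 0.0335, 0, 0, 0, 0], [255, 0.0054, 0.0335, 0, 0, 0, 0], [255, 0, 0, 0.03, 0, 0, 0], [255, 0, 0, 0.04, 0, 0, 0], [255, 0, 0, 0.04, 0, 0, 0], [255, 0, 0, 0.03, 0, 0, 0], [255, 0, 0, 0, 0, 0, 0]]]'

```text
clock: 23.0
position: [515.4, -343.7, 24.6]
ee_rot: [0.994, -0.107, -0.006, -0.002]
contact_force: [-0.8, 0.0, -1.1]
gripper_width: 22.3
grasp_force: 59.8
```

Emit:
servo_tool --commands '[[[255, 0, 0, 0.01, 0, 0, 0], [255, 0, 0, 0.008, 0, 0, 0], [255, 0, 0, 0, 0, 0, 0], [255, 0, 0, 0, 0, 0, 0]]]'

```text
clock: 23.33
position: [520.3, -345.8, 14.6]
ee_rot: [0.994, -0.106, 0.001, 0.0]
contact_force: [-0.5, -0.0, -0.2]
gripper_width: 21.9
grasp_force: 59.8
```

Emit:
servo_tool --commands '[[[255, 0.003, 0, 0.005, 0, 0, 0], [255, 0, 0, 0, 0, 0, 0], [190, 0, 0, 0, 0, 0, 0], [130, 0, 0, 0, 0, 0, 0], [120, 0, 0, 0, 0, 0, 0], [120, 0, 0, 0, 0, 0, 0], [120, 0, 0, -0.03, 0, 0, 0], [110, 0, 0, -0.04, 0, 0, 0], [110, 0, 0, -0.04, 0, 0, 0], [110, 0, 0, -0.04, 0, 0, 0]]]'

```text
clock: 24.17
position: [522.2, -346.3, 160.0]
ee_rot: [0.994, -0.106, -0.0, 0.0]
contact_force: [1.2, 0.4, 0.5]
gripper_width: 48.9
grasp_force: 0.0
```

Emit:
servo_tool --commands '[[[110, 0, 0, 0, 0, 0, -5], [110, 0, 0, 0, 0, 0, -5], [110, 0, 0, 0, 0, 0, -5], [110, 0.0029, -0.0357, 0, 0, 0, 0], [110, 0.0029, -0.0357, 0, 0, 0, 0], [110, 0.0029, -0.0357, 0, 0, 0, 0], [110, 0.0029, -0.0357, 0, 0, 0, 0], [110, 0.0029, -0.0357, 0, 0, 0, 0], [110, 0.0029, -0.0357, 0, 0, 0, 0], [110, 0.0029, -0.0357, 0, 0, 0, 0]]]'

```text
clock: 25.0
position: [530.3, -94.1, 158.7]
ee_rot: [1.0, 0.025, 0.0, -0.0]
contact_force: [1.0, 0.3, 0.7]
gripper_width: 48.6
grasp_force: 0.0
```

Emit:
servo_tool --commands '[[[110, 0.0029, -0.0357, 0, 0, 0, 0], [110, 0.0029, -0.0357, 0, 0, 0, 0], [110, 0.0029, -0.0357, 0, 0, 0, 0], [110, 0.0029, -0.0357, 0, 0, 0, 0], [110, 0.0029, -0.0357, 0, 0, 0, 0], [110, 0.0029, -0.0358, 0, 0, 0, 0], [110, 0.0029, -0.0358, 0, 0, 0, 0], [110, 0.0029, -0.0358, 0, 0, 0, 0], [110, 0.0029, -0.0358, 0, 0, 0, 0], [110, 0, 0, 0.04, 0, 0, 0]]]'

```text
clock: 25.83
position: [547.0, 235.7, 126.1]
ee_rot: [1.0, 0.029, 0.009, -0.005]
contact_force: [2.4, 0.9, 0.6]
gripper_width: 48.4
grasp_force: 0.0
```

Emit:
servo_tool --commands '[[[110, 0, 0, 0, 0, 0, 0], [110, 0, 0, 0, 0, 0, 0]]]'

```text
clock: 26.0
position: [539.6, 226.4, 116.8]
ee_rot: [1.0, 0.025, -0.002, 0.002]
contact_force: [0.3, -0.3, 1.2]
gripper_width: 48.3
grasp_force: 0.0
```

Emit:
servo_tool --commands '[[[110, 0, -0.0005, 0.03, 0, 0, 0], [110, 0, 0, 0.03, 0, 0, 0], [110, 0, 0, 0.015, 0, 0, 0], [110, 0, 0, 0.008, 0, 0, 0], [130, 0, 0, 0, 0, 0, 0], [150, 0, 0, 0, 0, 0, 0], [165, 0, 0, 0, 0, 0, 0], [180, 0, 0, 0, 0, 0, 0], [180, 0, 0, 0, 0, 0, 0]]]'

```text
clock: 26.75
position: [542.2, 228.6, 37.2]
ee_rot: [1.0, 0.025, 0.002, -0.001]
contact_force: [0.5, 3.0, 1.9]
gripper_width: 25.2
grasp_force: 1.1
```

Emit:
servo_tool --commands '[[[190, 0, 0.0005, 0, 0, 0, 0], [210, 0, 0, 0, 0, 0, 0], [255, 0, 0, 0, 0, 0, 0], [255, 0, 0, 0, 0, 0, 0], [255, 0, 0, 0, 0, 0, 0], [255, 0, 0, 0, 0, 0, 0]]]'

```text
clock: 27.25
position: [542.3, 228.7, 37.4]
ee_rot: [1.0, 0.025, 0.002, -0.002]
contact_force: [-1.2, 4.3, 5.9]
gripper_width: 22.4
grasp_force: 58.4
```

Emit:
servo_tool --commands '[[[255, 0, 0.004, 0, 0, 0, 0], [255, 0, 0.004, 0, 0, 0, 0], [255, 0, 0.004, 0, 0, 0, 0], [255, 0, 0.004, 0, 0, 0, 0], [255, 0, 0.004, 0, 0, 0, 0], [255, 0, 0.0025, 0, 0, 0, 0], [255, 0, 0, 0, 0, 0, 0], [255, 0, 0, 0, 0, 0, 0]]]'

```text
clock: 27.92
position: [544.1, 209.2, 36.7]
ee_rot: [1.0, 0.025, 0.004, -0.004]
contact_force: [-1.7, 14.2, 0.2]
gripper_width: 21.8
grasp_force: 59.0
```

Emit:
servo_tool --commands '[[[255, 0, 0.0008, 0, 0, 0, 0], [255, 0, 0, 0, 0, 0, 0], [255, 0, 0, -0.003, 0, 0, 0], [255, 0, 0, -0.003, 0, 0, 0], [255, 0, 0, -0.004, 0, 0, 0], [255, 0, 0, 0, 0, 0, 0]]]'

```text
clock: 28.42
position: [544.0, 207.5, 47.1]
ee_rot: [1.0, 0.025, 0.003, -0.003]
contact_force: [-0.5, 9.7, 2.4]
gripper_width: 21.9
grasp_force: 59.7
```

Emit:
servo_tool --commands '[[[255, 0, 0, -0.006, 0, 0, 0], [255, 0, 0, -0.01, 0, 0, 0], [255, 0, 0, -0.02, 0, 0, 0], [255, 0, 0, -0.03, 0, 0, 0], [255, 0, 0, -0.03, 0, 0, 0], [255, 0, 0, -0.03, 0, 0, 0], [255, 0, 0, 0, 0, 0, 5], [255, 0, 0, 0, 0, 0, 5], [255, 0, 0, 0, 0, 0, 5]]]'

```text
clock: 29.17
position: [541.4, 202.9, 172.0]
ee_rot: [0.994, -0.109, -0.0, 0.0]
contact_force: [0.6, 0.1, -1.5]
gripper_width: 22.1
grasp_force: 59.7
```

Emit:
servo_tool --commands '[[[255, 0.0065, 0.0323, 0, 0, 0, 0], [255, 0.0065, 0.0323, 0, 0, 0, 0], [255, 0.0065, 0.0323, 0, 0, 0, 0], [255, 0.0065, 0.0323, 0, 0, 0, 0], [255, 0.0065, 0.0323, 0, 0, 0, 0], [255, 0.0065, 0.0323, 0, 0, 0, 0], [255, 0.0065, 0.0323, 0, 0, 0, 0], [255, 0.0065, 0.0323, 0, 0, 0, 0], [255, 0.0065, 0.0323, 0, 0, 0, 0]]]'

```text
clock: 29.92
position: [536.5, -94.9, 171.3]
ee_rot: [0.994, -0.106, -0.001, 0.0]
contact_force: [0.3, -0.1, -1.2]
gripper_width: 22.1
grasp_force: 59.7
```

```bash
python3 tray.py
```

```text
[536.5 -94.9 171.3] 22.070217661939747 59.70661997795105
[[409, 207], [400, 258], [335, 242], [347, 191]]
[[324, 331], [257, 337], [247, 271], [307, 265]]
orange S [349.7 269.4] 51 [ 741.  -311.1   25. ]
orange S [354.1 328.3] 109 [ 644.9 -505.3   25. ]
green T [375.  206.9] 43 [ 579.9 -356.8   25. ]
green T [372.1 224.6] 14 [ 520.2 -345.4   25. ]
green T [368.1 243.1] 48 [ 458.9 -330.6   25. ]
green S [305.5 294.9] 58 [ 579.7 -361.8   25. ]
green S [259.5 299.5] 60 [ 458.1 -337.3   25. ]
green S [282.8 297.2] 9 [ 519.3 -349.8   25. ]
yellow T [391.2 209.8] 44 [ 571.6 -410.1   25. ]
yellow T [387.9 227.7] 16 [ 511.4 -396.9   25. ]
yellow T [384.4 246. ] 51 [ 451.  -383.3   25. ]
yellow S [311.2 309.9] 66 [ 571.2 -415.5   25. ]
yellow S [263.6 314.5] 72 [ 450.2 -390.    25. ]
yellow S [287.7 312.5] 20 [ 510.7 -403.9   25. ]
```

Emit:
servo_tool --commands '[[[255, 0.0065, 0.0323, 0, 0, 0, 0], [255, 0.0065, 0.0323, 0, 0, 0, 0], [255, 0.0065, 0.0323, 0, 0, 0, 0], [255, 0.0065, 0.0323, 0, 0, 0, 0], [255, 0.0065, 0.0323, 0, 0, 0, 0], [255, 0.0065, 0.0323, 0, 0, 0, 0], [255, 0, 0, 0.03, 0, 0, 0], [255, 0, 0, 0.04, 0, 0, 0], [255, 0, 0, 0.04, 0, 0, 0], [255, 0, 0, 0.02, 0, 0, 0]]]'

```text
clock: 30.85
position: [531.1, -289.6, 36.4]
ee_rot: [0.994, -0.107, -0.004, -0.001]
contact_force: [-0.9, -0.4, -1.6]
gripper_width: 22.0
grasp_force: 59.7
```

Emit:
servo_tool --commands '[[[255, 0, 0, 0.015, 0, 0, 0], [255, 0, 0, 0.01, 0, 0, 0], [255, 0, 0, 0, 0, 0, 0], [255, 0, 0, 0, 0, 0, 0]]]'

```text
clock: 31.18
position: [535.1, -290.5, 16.4]
ee_rot: [0.994, -0.106, -0.0, 0.0]
contact_force: [-0.4, -0.4, -0.1]
gripper_width: 21.9
grasp_force: 59.7
```

Emit:
servo_tool --commands '[[[255, 0, 0, 0.006, 0, 0, 0], [255, 0, 0, 0, 0, 0, 0], [190, 0, 0, 0, 0, 0, 0], [130, 0, 0, 0, 0, 0, 0], [120, 0, 0, 0, 0, 0, 0], [120, 0, 0, 0, 0, 0, 0], [120, 0, 0, -0.03, 0, 0, 0], [60, 0, 0, -0.04, 0, 0, 0], [0, 0, 0, -0.04, 0, 0, 0], [0, 0, 0, -0.04, 0, 0, 0]]]'

```text
clock: 32.02
position: [534.7, -290.5, 162.2]
ee_rot: [0.994, -0.106, -0.0, 0.0]
contact_force: [1.4, -1.1, 0.4]
gripper_width: 79.3
grasp_force: 0.0
```

Emit:
servo_tool --commands '[[[0, 0, 0, 0, 0, 0, -5], [0, 0, 0, 0, 0, 0, -5], [0, 0, 0, 0, 0, 0, -5], [0, -0.01, -0.03, 0, 0, 0, 0], [0, -0.01, -0.03, 0, 0, 0, 0], [0, 0, 0, 0, 0, 0, 0]]]'

```text
clock: 32.52
position: [509.7, -228.5, 160.5]
ee_rot: [1.0, 0.026, -0.001, -0.001]
contact_force: [-1.3, -0.3, -0.1]
gripper_width: 85.5
grasp_force: 0.0
```

```bash
python3 tray.py
python3 - <<'E'
from h import *
T=cams.get_image("top");S=cams.get_image("side")
a=cv2.resize(T["frame"][165:280,260:430],None,fx=2.4,fy=2.4,interpolation=2);b=cv2.resize(S["frame"][200:345,215:345],(int(276*130/145),276),interpolation=2)
cv2.imwrite("pics/tray3.png",np.hstack([a[:276],b]))
E
```

```text
[ 509.7 -228.5  160.5] 85.46464519916599 0.0
[[409, 207], [400, 258], [335, 242], [341, 221]]
[[324, 331], [257, 337], [247, 271], [307, 265]]
orange T [350.8 239.6] 48 [ 468.7 -274.6   25. ]
orange S [349.7 269.5] 53 [ 740.8 -311.4   25. ]
orange S [299.7 280.4] 50 [ 587.9 -305.6   25. ]
orange S [278.3 282.7] 15 [ 528.5 -294.6   25. ]
orange S [255.9 284.6] 59 [ 467.7 -281.3   25. ]
orange S [353.9 327.3] 96 [ 646.  -502.3   25. ]
orange S [356.6 337.1] 9 [ 636.9 -531.2   25. ]
green T [372.1 224.6] 14 [ 520.2 -345.4   25. ]
green T [368. 243.] 48 [ 459.2 -330.3   25. ]
green S [305.4 294.8] 59 [ 579.6 -361.4   25. ]
green S [259.5 299.4] 62 [ 458.2 -336.9   25. ]
green S [282.8 297.2] 9 [ 519.3 -349.8   25. ]
yellow T [393.1 210.5] 24 [ 569.4 -416.3   25. ]
yellow T [387.9 227.7] 16 [ 511.4 -396.9   25. ]
yellow T [384.4 246. ] 51 [ 451.  -383.3   25. ]
yellow S [311.2 309.9] 66 [ 571.2 -415.5   25. ]
yellow S [263.5 314.2] 77 [ 450.3 -388.9   25. ]
yellow S [287.7 312.5] 20 [ 510.7 -403.9   25. ]
```

View pics/tray3.png

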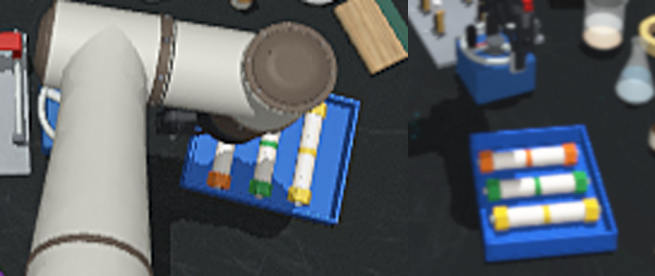

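Emit:
servo_tool --commands '[[[0, 0.0018, -0.0288, 0, 0, 0, 0], [0, 0.0018, -0.0288, 0, 0, 0, 0], [0, 0.0018, -0.0288, 0, 0, 0, 0], [0, 0.0018, -0.0289, 0, 0, 0, 0], [0, 0.0018, -0.0289, 0, 0, 0, 0], [0, 0, 0, 0, 0, 0, 0], [0, 0, 0, 0, 0, 0, 0], [0, 0, 0, 0, 0, 0, 0]]]'

```text
clock: 33.38
position: [514.4, -87.7, 160.3]
ee_rot: [1.0, 0.024, 0.0, 0.0]
contact_force: [0.2, 0.0, -0.6]
gripper_width: 85.3
grasp_force: 0.0
```

Run:
```python
from h import *
S=cams.get_image("side");crop(S,215,170,305,260,5,"knob2")
```

```text
(no output)
```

View pics/knob2.png

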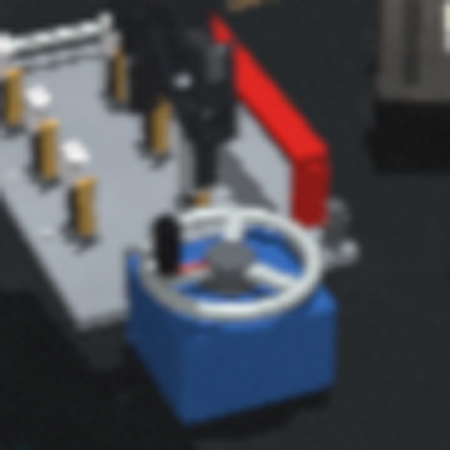

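Emit:
servo_tool --commands '[[[0, -0.003, -0.004, 0.02, 0, 0, 0], [0, 0, 0, 0.025, 0, 0, 0], [0, 0, 0, 0.015, 0, 0, 0], [0, 0, 0, 0.008, 0, 0, 0], [160, 0, 0, 0, 0, 0, 0], [200, 0, 0, 0, 0, 0, 0], [200, 0, 0, 0, 0, 0, 0], [255, 0, 0, 0, 0, 0, 0], [255, 0, 0, 0, 0, 0, 0], [255, 0, 0, 0, 0, 0, 0]]]'

```text
clock: 34.27
position: [511.4, -83.4, 93.5]
ee_rot: [1.0, 0.025, 0.001, 0.0]
contact_force: [-0.1, -0.2, 2.8]
gripper_width: 18.2
grasp_force: 58.5
```

Emit:
servo_tool --commands '[[[255, 0, 0, 0, 0, 0, 0], [255, 0, 0, 0, 0, 0, 0], [255, 0, 0, 0, 0, 0, 0]]]'

```text
clock: 34.52
position: [511.4, -83.4, 93.5]
ee_rot: [1.0, 0.025, 0.001, 0.0]
contact_force: [-1.0, -0.2, 6.2]
gripper_width: 17.7
grasp_force: 58.6
```

Emit:
servo_tool --commands '[[[255, 0.0025, -0.0144, 0, 0, 0, 0], [255, 0.0073, -0.0126, 0, 0, 0, 0], [255, 0.0112, -0.0094, 0, 0, 0, 0], [255, 0.0137, -0.005, 0, 0, 0, 0], [255, 0.0146, 0, 0, 0, 0, 0], [255, 0.0137, 0.005, 0, 0, 0, 0], [255, 0.0112, 0.0094, 0, 0, 0, 0], [255, 0.0073, 0.0126, 0, 0, 0, 0], [255, 0.0025, 0.0144, 0, 0, 0, 0]]]'

```text
clock: 35.27
position: [595.5, -79.0, 93.4]
ee_rot: [1.0, 0.025, -0.0, 0.0]
contact_force: [-6.6, 1.8, 11.1]
gripper_width: 17.7
grasp_force: 60.2
```

Emit:
servo_tool --commands '[[[255, -0.0025, 0.0144, 0, 0, 0, 0], [255, -0.0073, 0.0126, 0, 0, 0, 0], [255, -0.0112, 0.0094, 0, 0, 0, 0], [255, -0.0137, 0.005, 0, 0, 0, 0], [255, -0.0146, 0, 0, 0, 0, 0], [255, -0.0137, -0.005, 0, 0, 0, 0], [255, -0.0112, -0.0094, 0, 0, 0, 0], [255, -0.0073, -0.0126, 0, 0, 0, 0], [255, -0.0025, -0.0144, 0, 0, 0, 0]]]'

```text
clock: 36.02
position: [511.3, -83.5, 93.5]
ee_rot: [1.0, 0.024, 0.001, 0.0]
contact_force: [2.3, -1.8, 3.2]
gripper_width: 18.0
grasp_force: 59.6
```

Emit:
servo_tool --commands '[[[255, 0.0025, -0.0144, 0, 0, 0, 0], [255, 0.0073, -0.0126, 0, 0, 0, 0], [255, 0.0112, -0.0094, 0, 0, 0, 0], [255, 0.0137, -0.005, 0, 0, 0, 0], [255, 0.0146, 0, 0, 0, 0, 0], [255, 0.0137, 0.005, 0, 0, 0, 0], [255, 0.0112, 0.0094, 0, 0, 0, 0], [255, 0.0073, 0.0126, 0, 0, 0, 0], [255, 0.0025, 0.0144, 0, 0, 0, 0]]]'

```text
clock: 36.77
position: [595.5, -79.1, 93.4]
ee_rot: [1.0, 0.025, -0.001, 0.0]
contact_force: [-7.9, 1.3, 13.8]
gripper_width: 17.9
grasp_force: 60.8
```

Emit:
servo_tool --commands '[[[255, -0.0025, 0.0144, 0, 0, 0, 0], [255, -0.0073, 0.0126, 0, 0, 0, 0], [255, -0.0112, 0.0094, 0, 0, 0, 0], [255, -0.0137, 0.005, 0, 0, 0, 0], [255, -0.0146, 0, 0, 0, 0, 0], [255, -0.0137, -0.005, 0, 0, 0, 0], [255, -0.0112, -0.0094, 0, 0, 0, 0], [255, -0.0073, -0.0126, 0, 0, 0, 0], [255, -0.0025, -0.0144, 0, 0, 0, 0]]]'

```text
clock: 37.52
position: [511.4, -83.5, 93.5]
ee_rot: [1.0, 0.024, 0.001, 0.0]
contact_force: [1.7, -2.6, 5.8]
gripper_width: 17.8
grasp_force: 60.0
```

Emit:
servo_tool --commands '[[[255, 0.0025, -0.0144, 0, 0, 0, 0], [255, 0.0073, -0.0126, 0, 0, 0, 0], [255, 0.0112, -0.0094, 0, 0, 0, 0], [255, 0.0137, -0.005, 0, 0, 0, 0], [255, 0.0146, 0, 0, 0, 0, 0], [255, 0.0137, 0.005, 0, 0, 0, 0], [255, 0.0112, 0.0094, 0, 0, 0, 0], [255, 0.0073, 0.0126, 0, 0, 0, 0], [255, 0.0025, 0.0144, 0, 0, 0, 0]]]'

```text
clock: 38.27
position: [595.5, -79.1, 93.4]
ee_rot: [1.0, 0.025, -0.001, 0.0]
contact_force: [-8.0, 2.5, 14.4]
gripper_width: 18.0
grasp_force: 61.0
```

Emit:
servo_tool --commands '[[[255, -0.0025, 0.0144, 0, 0, 0, 0], [255, -0.0073, 0.0126, 0, 0, 0, 0], [255, -0.0112, 0.0094, 0, 0, 0, 0], [255, -0.0137, 0.005, 0, 0, 0, 0], [255, -0.0146, 0, 0, 0, 0, 0], [255, -0.0137, -0.005, 0, 0, 0, 0], [255, -0.0112, -0.0094, 0, 0, 0, 0], [255, -0.0073, -0.0126, 0, 0, 0, 0], [255, -0.0025, -0.0144, 0, 0, 0, 0]]]'

```text
clock: 39.02
position: [511.3, -83.5, 93.5]
ee_rot: [1.0, 0.024, 0.001, 0.0]
contact_force: [1.2, -2.8, 5.0]
gripper_width: 18.0
grasp_force: 60.2
```

Emit:
servo_tool --commands '[[[255, 0, 0, 0, 0, 0, 0], [100, 0, 0, 0, 0, 0, 0], [0, 0, 0, 0, 0, 0, 0], [0, 0, 0, 0, 0, 0, 0], [0, 0, 0, 0, 0, 0, 0], [0, 0, 0, -0.03, 0, 0, 0], [0, 0, 0, -0.04, 0, 0, 0], [0, 0, 0, -0.04, 0, 0, 0], [0, -0.01, -0.035, -0.02, 0, 0, 0], [0, -0.01, -0.035, 0, 0, 0, 0]]]'

```text
clock: 39.85
position: [490.6, -14.4, 227.4]
ee_rot: [1.0, 0.023, 0.005, -0.001]
contact_force: [2.2, 1.9, 0.1]
gripper_width: 85.5
grasp_force: 0.0
```

Emit:
servo_tool --commands '[[[0, -0.01, -0.035, 0, 0, 0, 0], [0, -0.01, -0.035, 0, 0, 0, 0], [0, -0.01, -0.035, 0, 0, 0, 0], [0, -0.01, -0.035, 0, 0, 0, 0], [0, -0.01, -0.035, 0, 0, 0, 0], [0, -0.01, -0.035, 0, 0, 0, 0], [0, 0, 0, 0, 0, 0, 0], [0, 0, 0, 0, 0, 0, 0]]]'

```text
clock: 40.52
position: [416.6, 193.9, 222.0]
ee_rot: [1.0, 0.026, -0.0, 0.0]
contact_force: [0.0, -0.6, 0.2]
gripper_width: 85.1
grasp_force: 0.0
```

```bash
python3 tray.py
python3 - <<'E'
from h import *
T=cams.get_image("top");crop(T,165,160,425,280,3,"end_t")
E
```

```text
[416.6 193.9 222. ] 85.1437329854509 0.0
[[409, 207], [400, 258], [335, 242], [347, 191]]
[[324, 331], [257, 337], [247, 270], [307, 265]]
orange T [358.2 203.7] 41 [ 589.2 -301.4   25. ]
orange T [354.2 221.3] 15 [ 529.5 -286.9   25. ]
orange T [350.6 239.6] 49 [ 468.7 -273.9   25. ]
orange S [349.7 269.4] 51 [ 741.  -311.1   25. ]
orange S [299.7 280.4] 50 [ 587.9 -305.6   25. ]
orange S [256.  284.4] 60 [ 468.2 -280.6   25. ]
orange S [278.2 282.5] 17 [ 528.5 -293.7   25. ]
orange S [354.  327.2] 97 [ 646.4 -502.1   25. ]
orange S [356.9 337.2] 10 [ 637.5 -531.7   25. ]
green T [375.  206.9] 43 [ 579.9 -356.8   25. ]
green T [372.1 224.6] 14 [ 520.2 -345.4   25. ]
green T [368.1 243.1] 48 [ 458.9 -330.6   25. ]
green S [305.4 294.8] 59 [ 579.6 -361.4   25. ]
green S [259.4 299.6] 61 [ 457.7 -337.5   25. ]
green S [282.8 297.2] 9 [ 519.3 -349.8   25. ]
yellow T [391.2 209.8] 44 [ 571.6 -410.1   25. ]
yellow T [387.9 227.7] 16 [ 511.4 -396.9   25. ]
yellow T [384.4 246. ] 51 [ 451.  -383.3   25. ]
yellow S [311.2 309.9] 66 [ 571.2 -415.5   25. ]
yellow S [263.6 314.5] 72 [ 450.2 -390.    25. ]
yellow S [287.7 312.5] 20 [ 510.7 -403.9   25. ]
```

View pics/end_t.png

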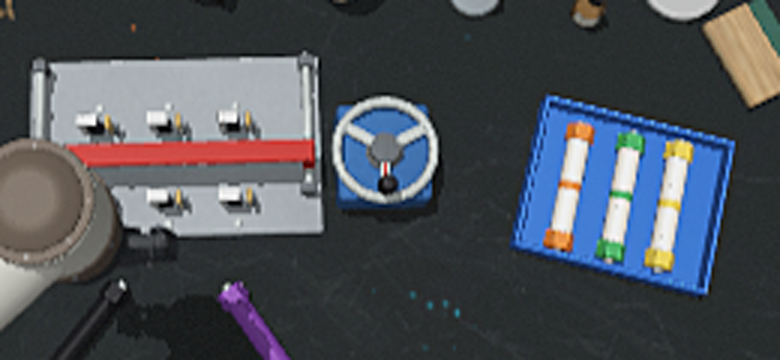

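The keeper bar is closed, with the bar at (195,153) in the crop. The red line and knob are back at the start position, at (388,180). All three cartridges lie in the tray.

```bash
python3 -c "
from bench import ticket
print(ticket.job_done())"
```

```text
the job is handed in; nothing more can be done
None
```

I wound the keeper open, laid the orange, green and yellow cartridges in the tray, wound the wheel back to its start mark and handed the job in at about 41 s of the 210 s; it returned no verdict.

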